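Lay out the fittings for the next pipe branch

TASK

Lay out the parts for the next branch: stand the coupling on the black rubber strip exactly midway between the flange and the valve, set the cap on top of the coupling, and put the tee on the bench with its centre 100 mm straight out from the flange's centre, at right angles to the strip on the robot's side, branch pointing up and its run parallel to the strip. Stand the long nipple upright in the open tin, lowering it gently until you feel it rest on the padding (how full the tin is differs each time) before letting go: no dropping it and no forcing it down. Leave the elbow and the short nipple where they are.

Things in the scene. Friction and masses are not known exactly. Their poses are not given: they have to be found in the camera images.
- strip: Fixed black hard-rubber strip on the far part of the bench, 440 long (its y) x 100 wide (its x) x 8 mm thick. Origin: centre of its underside (bench level), exactly midway between flange and valve; its top is 8 mm above the origin. +x points away from the robot, yaw within 0.12 rad of 0.
- flange: Fixed round steel pipe flange lying on one end of the strip: disc 90 mm diameter, 14 thick, four bolt holes, central hub 56 mm diameter, 40 mm high in all. Origin: centre of its underside (on the strip's top), on the strip's centreline 170 mm from the strip's centre, at its left or its right end. Axes parallel to the strip's: -x points square out from the strip towards the robot.
- valve: Fixed brass gate valve with a red handwheel, on the strip's other end, also 170 mm from its centre: 100 mm long (its y), 52 wide, 96 high, wheel 72 mm diameter. Origin: centre of its underside.
- tin: Fixed, open, opaque round aluminium tin: outside 90 mm diameter, 80 high, wall 3 mm (mouth 84 mm wide). Stands at the far left or far right of the bench. Origin: centre of its underside. Inside is a flat, firm level pad of cork whose top lies anywhere from 25 to 55 mm above the origin; it does not give way.
- coupling: Loose plain steel pipe coupling, a thick open ring standing on end: 50 mm outside diameter, 32 bore, 45 high, about 0.3 kg. Origin: centre of its underside, z up along its axis.
- cap: Loose steel pipe cap: solid-topped round piece 46 mm diameter, straight-sided to 26 mm and domed to 36 mm high, about 0.22 kg; flat underside. Origin: centre of its underside, z up.
- tee: Loose dark forged pipe tee standing with its branch up: horizontal run along its y, 84 mm long with 40 mm square ends, upright branch with a round collar 40 mm diameter from 46 to 64 mm height (32 mm diameter below that, down to the 32 mm thick run), about 0.35 kg. Origin: centre of its underside, below the branch; z up along the branch. Can be gripped by the collar at 40 mm width, any direction.
- nipple: Loose long steel pipe nipple standing on end: 34 mm diameter, 110 long, about 0.27 kg, dark thread lines at both ends. Origin: centre of its lower end, z up along its axis.
- stub: Bystander, to be left alone: short steel nipple standing on end in front of the strip's middle, 34 mm diameter, 45 high. Origin: centre of its underside.
- elbow: Bystander, to be left alone: dark pipe elbow lying flat near one end of the strip, about 47 x 47 mm, 35 high. Origin: near its bend, at bench level.
Things that resemble listed ones, but are neither listed nor needed, are in the scene too. Leave any pink or red look-alike of the tee alone.

How it is judged (in metres and radians):
At the end, for the whole second after the job is handed in: All released, at rest and upright: coupling on the strip within 15 mm of its centre; cap on the coupling within 10 mm of its axis; tee on the bench within 15 mm each way of 100 mm out from the flange, run within 15 degrees of the strip; long nipple on the padding in the tin (horizontal distance between coupling and strip below 0.015 m and z of coupling in the frame of strip between 0.003 and 0.013 m and angle between each of coupling, cap, tee's own z axis and vertical below 0.12 rad and horizontal distance between cap and coupling below 0.01 m and z of cap in the frame of coupling between 0.04 and 0.05 m and x of tee in the frame of flange between -0.115 and -0.085 m and y of tee in the frame of flange between -0.015 and 0.015 m and height (world z) of tee below 0.005 m and angle between the y axis of tee and the y axis of strip, either way round below 0.26 rad and horizontal distance between nipple and tin below 0.03 m and z of nipple in the frame of tin between 0.018 and 0.062 m and angle between nipple's own z axis and vertical below 0.15 rad and contact force between each of coupling, cap, tee, nipple and the fingers below 0.1 N and linear speed of each of coupling, cap, tee, nipple below 0.02 m/s and angular speed of each of coupling, cap, tee, nipple below 0.2 rad/s); the robot touches nothing.
It fails at once if the long nipple drops in the tin (faster than 0.45 m/s inside it) (horizontal distance between nipple and tin below 0.04 m and z of nipple in the frame of tin below 0.075 m and linear speed of nipple above 0.45 m/s).
It fails at once if the long nipple is forced against the tin or its padding with more than 60 N (contact force between nipple and tin above 60 N).
It fails at once if the short nipple is shifted by more than 20 mm (distance of stub from where it was at the start of the episode above 0.02 m).
It fails at once if the elbow is shifted by more than 20 mm (distance of elbow from where it was at the start of the episode above 0.02 m).
It also fails if it takes over 109 s, if anything falls off the work surface, if the arm or the gripper's body presses on something with over 40 N, if the wrist force passes 120 N, or if a joint passes its speed limit or range.

ROBOT

A 6-joint arm with a two-finger parallel gripper is mounted at the origin on the work surface. World frame = base frame: x ahead of the robot, y to its left, z up, the work surface at z = 0. Lengths are in m, angles in degrees, forces in N, time in s.
With the tool pointing down it reaches from about 0.25 to 0.725 m from the base axis. Payload 9.7 kg.
Tool frame: the origin (TCP) lies on the mounting face of the last link; the fingertips stand 173 mm ahead of it and the grasp point (between the pads) lies 155 mm ahead of it; z points along the fingers, y is the line along which they close (so a half turn about z gives the same grasp; the last joint's range is limited). The gripper opens to 85 mm and grips with 20 to 120 N. Pads are 22 mm wide; open, the fingers measure 114 mm over their backs; the gripper's body (76 mm by 85 mm) begins 54 mm behind the grasp point. The pads swing forward as they close: fully open they stand 13 mm farther back than shut.
Start: joints at [-65.89, 4.979, 10.078, 95.1, 0, 90], TCP at [0.225, -0.502, 0.405] pointing down, gripper open.
Joint ranges: [-179.16, 179.16], [-48.56, 103.87], [-65.8, 70.77], [-126.05, 130.52], [-82.76, 87.17], [-180, 180]. Speed limits (degrees/s): [127.2, 127.2, 147.25, 180, 180, 180].

INTERFACE

Orientations are given as [roll, pitch, yaw] about the fixed x, y, z axes, in that order (R = Rz(yaw) Ry(pitch) Rx(roll)).
In Python, from workcell import bot, camera, camera_model, outline_of, pinpoint gives the robot as it stands.
- The arm moves only by the tool move_arm, never from a script. Its arguments are lists of equal length, an entry for each row: "jaw": the closure, from 0 (fully open) to 1 (shut); "delta_pos": the shift along the world's x, y, z in m, a list of three; "yaw": the turn about the world's z in rad. In form: {"jaw": [jaw, ...], "delta_pos": [[dx, dy, dz], ...], "yaw": [yaw, ...]}. A call has 1 to 10 rows; each row shifts and turns the commanded pose from where the row before left it; what a row does not reach is not made up. A row lasts 1/12 s, in which the tool goes at most 41.7 mm and 7.16 degrees, less where a joint would pass 70% of its speed; a pose out of reach is approached as far as the arm can. A call with a gripper value outside its range is refused whole. The fingers move at their own pace and stop on an object; "force" is the grip in N (left out, the last holds). Time passes only in rows, so rows that do not move let the fingers close. It gives the time, the measured TCP pose, the force, the opening and the grip force at its end, in the units of the state.
- bot.get_obs(): the state, without advancing time (a new reading comes with each control period).
- camera(name): name is "scene" or "top" or "wrist"; returns the picture (400x640x3 uint8, red, green, blue); there is no depth.
- camera_model(name): a dict with "fx", "fy", "cx", "cy" (pixels), "R" (3x3) and "t" (3): a world point X has camera coordinates R X + t. Camera axes: x right, y down, z forward; pixel columns grow to the right and rows downward; lengths in m; the calibration is good to about 2 mm. A picture is of the moment at which its call begins: read the wrist's pose just before it. camera_model takes no time and is no camera call; for the wrist camera it gives the pose at the moment of the call.
- bot.job_done(): hands the job in; it is judged then, once.
Trained networks look in the newest picture that a camera, given by its name, has taken for a name from the list of things; names that differ only in an ending like _2 or _b are one class to them, and where a whole thing is asked for, a point or a joint stands for the part that bears it (a point fixed in the world has none). Each returns a list of dicts, best first, with "confidence" (0 to 1); they miss things now and then, are a little off and sometimes report something else, mostly with a low value. They report only what shows in the picture. A call takes as long as a camera call. They do not tell look-alikes from the thing itself.
- outline_of(camera, thing): "mask" (400x640 bool, what is visible of it) and "xy" ([column, row] in pixels, amid what is visible of it).
- pinpoint(camera, thing): "xy" ([column, row] in pixels: a listed point, or the origin of a listed thing).
The state is a dict: "time": time; "q": joint angles; "qd": joint speeds; "joint_efforts": joint torques, N m; "ee_pos": TCP position; "tcp_rot": TCP orientation; "wrist_force": force on the tool from outside, world axes, zero at the start; "torque": the same for the moment, N m; "opening": finger opening in m; "grasp_force": force on a finger pad.
Only numpy, scipy, OpenCV 4.12 (cv2) and the standard library are available. Lean on these libraries where they do the work, as an engineer would, in place of code of your own. Each camera call takes 0.05 s, during which the arm holds its last target. There are 200 camera calls.

## Working session

There is one attempt and no reset: what is moved stays moved. The work goes in short steps, Python scripts to look and compute and a tool call to move; the robot and the scene stay as the last step left them, time stands still between calls to the robot, and variables do not carry over. Pictures are saved under pics/ and viewed, at most 14 in all, crops included, and the job is handed in when it is done.

Besides the shell and the picture viewer there is one more tool, called as name([rows], argument=value, ...), one row to a line, values as JSON. move_arm: Moves the arm, as the interface text tells. Its arguments: {"type":"object","properties":{"jaw":{"type":"array"},"delta_pos":{"type":"array"},"yaw":{"type":"array"},"force":{"type":"number"}},"required":["jaw","delta_pos","yaw"]}

```bash
ls; mkdir -p pics
cat > h.py <<'E'
import numpy as np, cv2
from workcell import bot, camera, camera_model, outline_of, pinpoint
def ray(m,xy,z):
    d=np.array([(xy[0]-m["cx"])/m["fx"],(xy[1]-m["cy"])/m["fy"],1.]);R=np.array(m["R"]);t=np.array(m["t"])
    o=-R.T@t; v=R.T@d; return o+v*(z-o[2])/v[2]
def snap(n,f=None):
    im=np.asarray(camera(n))
    if f: cv2.imwrite("pics/"+f+".png",im[:,:,::-1])
    return im,camera_model(n)
E
python3 - <<'E'
from h import *
zs=dict(strip=0,flange=.008,valve=.008,tin=0,coupling=0,cap=0,tee=0,nipple=0,stub=0,elbow=0)
for c in("top","scene"):
    im,m=snap(c,c+"0"); print(c,"cam at",np.round(-np.array(m["R"]).T@m["t"],3))
    for k,z in zs.items():
        print(k,[(np.round(d["xy"]).tolist(),round(d["confidence"],2),np.round(ray(m,d["xy"],z)[:2],3).tolist()) for d in pinpoint(c,k)])
print(bot.get_obs()["time"])
E
```

```text
pics
top cam at [0.393 0.018 0.993]
strip [([302.0, 122.0], 0.9, [0.656, 0.048])]
flange [([237.0, 122.0], 0.64, [0.655, 0.213]), ([400.0, 209.0], 0.33, [0.432, -0.201])]
valve [([370.0, 126.0], 0.92, [0.644, -0.127])]
tin [([464.0, 198.0], 0.59, [0.458, -0.369])]
coupling [([293.0, 210.0], 0.72, [0.431, 0.071])]
cap [([343.0, 205.0], 0.77, [0.442, -0.056])]
tee [([242.0, 250.0], 0.93, [0.329, 0.199]), ([166.0, 260.0], 0.87, [0.306, 0.39]), ([198.0, 298.0], 0.68, [0.209, 0.309]), ([292.0, 209.0], 0.6, [0.432, 0.074]), ([230.0, 201.0], 0.56, [0.453, 0.23])]
nipple [([400.0, 208.0], 0.85, [0.433, -0.203])]
stub [([323.0, 173.0], 0.7, [0.524, -0.005]), ([466.0, 201.0], 0.67, [0.452, -0.374])]
elbow [([187.0, 151.0], 0.79, [0.581, 0.343])]
scene cam at [ 0.956 -0.521  0.94 ]
strip [([386.0, 242.0], 0.7, [0.651, 0.046]), ([429.0, 200.0], 0.45, [0.646, 0.229])]
flange [([431.0, 204.0], 0.95, [0.659, 0.216])]
valve [([336.0, 285.0], 0.84, [0.649, -0.13])]
tin [([200.0, 298.0], 0.9, [0.454, -0.367])]
coupling [([334.0, 187.0], 0.93, [0.438, 0.082])]
cap [([293.0, 218.0], 0.89, [0.438, -0.066])]
tee [([375.0, 165.0], 0.87, [0.463, 0.223]), ([330.0, 146.0], 0.85, [0.324, 0.186]), ([331.0, 111.0], 0.84, [0.22, 0.298]), ([373.0, 110.0], 0.81, [0.309, 0.395])]
nipple [([248.0, 248.0], 0.95, [0.428, -0.207])]
stub [([338.0, 221.0], 0.6, [0.524, 0.009])]
elbow [([292.0, 216.0], 0.73, [0.43, -0.064]), ([436.0, 170.0], 0.72, [0.595, 0.332])]
1.1
```

Run:
```python
import cv2
for n in("top","scene"):
    a=cv2.imread(f"pics/{n}0.png"); a=a[60:360,100:520] if n=="top" else a[60:380,150:530]
    cv2.imwrite(f"pics/{n}c.png",cv2.resize(a,None,fx=1.8,fy=1.8,interpolation=cv2.INTER_CUBIC))
```

```text
(no output)
```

View pics/topc.png

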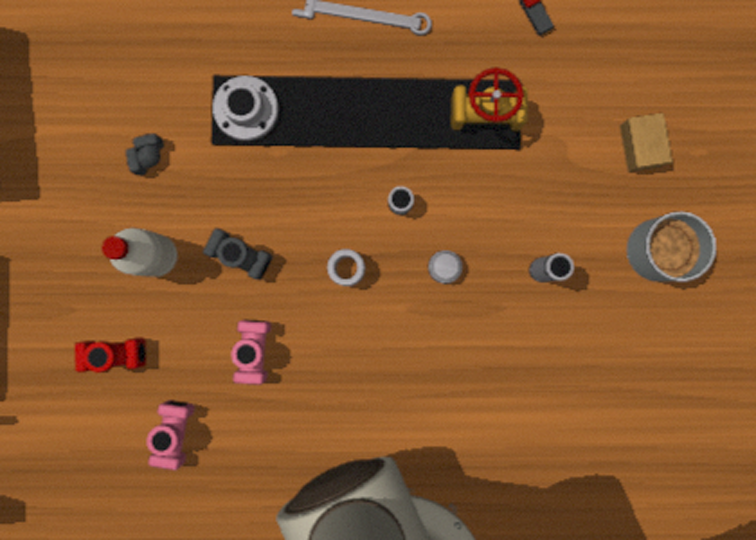

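View pics/scenec.png

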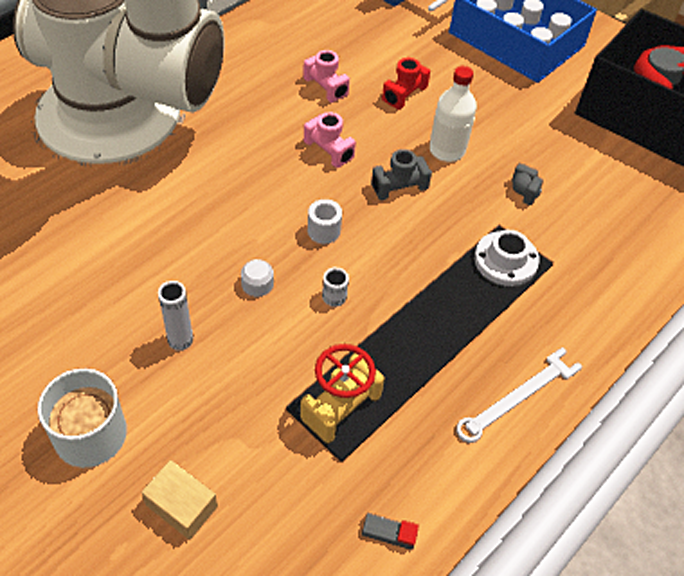

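The dark tee is just right of the white bottle. The flange is on the left end of the strip, and the tin is at far right. I'll now fit the known shapes to the masks in both views.

```bash
cat > fit.py <<'E'
from h import *
from scipy.optimize import minimize
def cyl(r,a,b): 
    t=np.linspace(0,2*np.pi,40,endpoint=False); return np.array([[r*np.cos(u),r*np.sin(u),z] for z in(a,b) for u in t])
def box(x,y0,y1,a,b): return np.array([[i,j,k] for i in(-x,x) for j in(y0,y1) for k in(a,b)])
S=dict(coupling=[cyl(.025,0,.045)],cap=[np.vstack([cyl(.023,0,.026),cyl(.012,.034,.035)])],nipple=[cyl(.017,0,.11)],stub=[cyl(.017,0,.045)],
 tin=[cyl(.045,0,.08)],flange=[cyl(.045,0,.014),cyl(.028,0,.04)],
 tee=[box(.016,-.042,.042,.004,.036),box(.02,-.042,-.03,0,.04),box(.02,.03,.042,0,.04),cyl(.016,.02,.05),cyl(.02,.046,.064)])
def render(m,k,p,z0,sc=4):
    im=np.zeros((400*sc,640*sc),np.uint8);c,s=np.cos(p[2]),np.sin(p[2])
    for P in S[k]:
        W=P@np.array([[c,s,0],[-s,c,0],[0,0,1]])+[p[0],p[1],z0]
        C=W@np.array(m["R"]).T+m["t"]; u=np.c_[C[:,0]/C[:,2]*m["fx"]+m["cx"],C[:,1]/C[:,2]*m["fy"]+m["cy"]]
        cv2.fillConvexPoly(im,cv2.convexHull(((u+.5)*sc).astype(np.int32)),1)
    return cv2.resize(im*255,(640,400),interpolation=cv2.INTER_AREA)/255.
def fit(k,obs,p0,z0=0,yaw=False):
    def cost(q):
        p=[q[0],q[1],q[2]*10 if yaw else p0[2]]; c=0
        for m,M in obs:
            r=render(m,k,p,z0); c+=np.abs(r-M).sum()/M.sum()
        return c
    q0=np.array([p0[0],p0[1],p0[2]/10]) if yaw else np.array(p0[:2])
    sim=np.vstack([q0]+[q0+.012*e for e in np.eye(len(q0))])
    s=minimize(cost,q0,method="Nelder-Mead",options=dict(initial_simplex=sim,xatol=1e-4,fatol=1e-4))
    q=s.x; return np.array([q[0],q[1],q[2]*10 if yaw else p0[2]]),s.fun/len(obs)
def measure(k,p0,cams=("top","scene"),z0=0,yaw=False,tol=.06):
    "newest pictures must have been taken"
    obs=[]
    for c in cams:
        m=camera_model(c)
        best=None
        for d in outline_of(c,k):
            ov=(render(m,k,p0,z0,1)*d["mask"]).sum()/max(1,d["mask"].sum())
            if best is None or ov>best[0]: best=(ov,d["mask"])
        if best is not None and best[0]>.2: obs.append((m,best[1].astype(float)))
        else: print(k,c,"no mask",best and best[0])
    out=[fit(k,[o],p0,z0,yaw) for o in obs]+([fit(k,obs,p0,z0,yaw)] if len(obs)>1 else [])
    for o in out: print(k,np.round(o[0],4),round(o[1],3))
    return out[-1][0] if out else None
E
python3 - <<'E'
from fit import *
a,_=snap("top");b,_=snap("scene")
for k,p,z,y in[("coupling",(.435,.076,0),0,0),("cap",(.44,-.061,0),0,0),("nipple",(.43,-.205,0),0,0),("tin",(.455,-.368,0),0,0),("flange",(.657,.215,0),.008,0),("tee",(.458,.227,-.3),0,1),("stub",(.524,.002,0),0,0)]:
    r=measure(k,p,z0=z,yaw=bool(y))
    if k=="tee": measure(k,(r[0],r[1],.4),z0=z,yaw=True)
# strip corners by darkness at z=.008
for n,im in(("top",a),("scene",b)):
    m=camera_model(n)
    d=((im.max(2)<45)*255).astype(np.uint8)
    d=cv2.morphologyEx(d,cv2.MORPH_OPEN,np.ones((3,3)));nl,l,st,_=cv2.connectedComponentsWithStats(d)
    C=np.array(m["R"])@[.65,.05,.008]+m["t"];u=int(C[0]/C[2]*m["fx"]+m["cx"]),int(C[1]/C[2]*m["fy"]+m["cy"])
    i=l[u[1],u[0]];ys,xs=np.nonzero(l==i)
    P=np.array([ray(m,(x,y),.008)[:2] for x,y in zip(xs,ys)],np.float32)
    print(n,i,len(xs),cv2.minAreaRect(P))
E
```

```text
coupling [0.434  0.0732 0.    ] 0.392
coupling [0.4342 0.0713 0.    ] 0.135
coupling [0.4339 0.0724 0.    ] 0.269
cap [ 0.4349 -0.0632  0.    ] 0.084
cap [ 0.4342 -0.065   0.    ] 0.062
cap [ 0.4349 -0.0645  0.    ] 0.087
nipple [ 0.4299 -0.2021  0.    ] 0.059
nipple [ 0.4312 -0.2033  0.    ] 0.08
nipple [ 0.4297 -0.2021  0.    ] 0.072
tin [ 0.4587 -0.3697  0.    ] 0.036
tin [ 0.458  -0.3703  0.    ] 0.037
tin [ 0.4584 -0.3699  0.    ] 0.037
flange [0.6598 0.2154 0.    ] 0.041
flange [0.6602 0.2129 0.    ] 0.119
flange [0.6597 0.2152 0.    ] 0.083
tee [ 0.4537  0.2234 -0.4613] 0.107
tee [ 0.4521  0.2225 -0.3766] 0.171
tee [ 0.4531  0.2222 -0.4606] 0.149
tee [ 0.4539  0.224  -0.4641] 0.11
tee [ 0.4527  0.2219 -0.3709] 0.17
tee [ 0.4529  0.2225 -0.4553] 0.148
stub [ 0.5257 -0.0015  0.    ] 0.077
stub [ 0.528  -0.0049  0.    ] 0.077
stub [ 0.5263 -0.0025  0.    ] 0.106
top 5 4351 ((0.6544187664985657, 0.04400785267353058), (0.4346347153186798, 0.09765569120645523), 89.12932586669922)
scene 0 243657 ((0.29961419105529785, 0.2349686622619629), (2.5525293350219727, 1.5228859186172485), 46.5523681640625)
```

Run:
```python
from h import *
o=bot.get_obs()
for k in("time","ee_pos","tcp_rot","wrist_force","opening"): print(k,np.round(o[k],4))
```

```text
time 2.0
ee_pos [ 0.2247 -0.502   0.4047]
tcp_rot [1.799989e+02 5.000000e-04 2.411190e+01]
wrist_force [-0.4518  0.4243 -0.157 ]
opening 0.0853
```

move_arm([
  [0.0205,0.03,0],
  [0.0205,0.03,0],
  [0.0205,0.03,0],
  [0.0205,0.03,0],
  [0.0205,0.03,0],
  [0.0205,0.03,0],
  [0.0205,0.03,0],
  [0.0205,0.03,0],
  [0.0205,0.03,-0.02],
  [0.0205,0.03,-0.02],
], jaw=[0,0,0,0,0,0,0,0,0,0], yaw=[0,0,0,0,0,0,0,0,0,0], force=25)

```text
time: 2.83
ee_pos: [0.4305, -0.2004, 0.3653]
tcp_rot: [179.9, -0.1, 24.1]
wrist_force: [0.5, -1.0, -0.7]
opening: 0.0855
grasp_force: 0.0
```

move_arm([
  [0,0,-0.025],
  [0,0,-0.02],
  [0,0,0],
  [0,0,0],
], jaw=[0,0,0,0], yaw=[0,0,0,0])

```text
time: 3.17
ee_pos: [0.4295, -0.2018, 0.3194]
tcp_rot: [-179.9, 0.1, 24.1]
wrist_force: [0.1, 0.4, 0.6]
opening: 0.0857
grasp_force: 0.0
```

move_arm([
  [0,0,-0.03],
  [0,0,-0.03],
  [0,0,-0.02],
  [0,0,0],
  [0,0,0],
  [0,0,0],
  [0,0,0],
  [0,0,0],
  [0,0,0],
  [0,0,0],
], jaw=[0,0,0,1,1,1,1,1,1,1], yaw=[0,0,0,0,0,0,0,0,0,0], force=25)

```text
time: 4.0
ee_pos: [0.4302, -0.2023, 0.242]
tcp_rot: [179.8, -0.1, 24.1]
wrist_force: [-0.8, -0.1, 7.8]
opening: 0.0333
grasp_force: 24.7
```

move_arm([
  [0,0,0.01],
  [0,0,0.03],
  [0,0,0.03],
  [0,0,0.03],
  [0,0,0.03],
  [0.007,-0.042,0],
  [0.007,-0.042,0],
  [0.007,-0.042,0],
  [0.007,-0.042,0],
  [0,0,0],
], jaw=[1,1,1,1,1,1,1,1,1,1], yaw=[0,0,0,0,0,0,0,0,0,0])

```text
time: 4.83
ee_pos: [0.4576, -0.3721, 0.3679]
tcp_rot: [-180.0, 0.1, 23.9]
wrist_force: [-0.4, 1.1, -2.9]
opening: 0.0336
grasp_force: 26.7
```

Run:
```python
from fit import *
a,_=snap("top");b,_=snap("scene","tin1");o=bot.get_obs()
for k in("ee_pos","wrist_force","opening"): print(k,np.round(o[k],4))
measure("nipple",(o["ee_pos"][0],o["ee_pos"][1],0),z0=o["ee_pos"][2]-.242)
```

```text
ee_pos [ 0.457  -0.3678  0.3691]
wrist_force [-0.4328  0.7048 -3.6846]
opening 0.0334
nipple [ 0.4559 -0.3568  0.    ] 1.948
nipple [ 0.4578 -0.3698  0.    ] 0.356
nipple [ 0.457  -0.3695  0.    ] 1.18
```

move_arm([
  [0,0,-0.01],
  [0,0,-0.015],
  [0,0,-0.015],
  [0,0,-0.01],
  [0,0,-0.01],
  [0,0,-0.005],
  [0,0,0],
  [0,0,0],
], jaw=[1,1,1,1,1,1,1,1], yaw=[0,0,0,0,0,0,0,0])

```text
time: 5.7
ee_pos: [0.4571, -0.3662, 0.305]
tcp_rot: [180.0, -0.0, 24.1]
wrist_force: [-0.5, 0.3, -3.0]
opening: 0.033
grasp_force: 26.7
```

move_arm([
  [0,0,-0.002],
  [0,0,-0.002],
  [0,0,-0.002],
  [0,0,0],
], jaw=[1,1,1,1], yaw=[0,0,0,0])

```text
time: 6.03
ee_pos: [0.457, -0.3664, 0.2984]
tcp_rot: [-180.0, 0.0, 24.1]
wrist_force: [0.5, -0.7, -2.6]
opening: 0.0333
grasp_force: 26.7
```

move_arm([
  [0,-0.001,-0.0015],
  [0,-0.001,-0.0015],
  [0,-0.001,-0.0015],
  [0,0,0],
], jaw=[1,1,1,1], yaw=[0,0,0,0])

```text
time: 6.37
ee_pos: [0.457, -0.3696, 0.2937]
tcp_rot: [-180.0, 0.0, 24.1]
wrist_force: [-0.3, 0.2, -2.4]
opening: 0.0331
grasp_force: 26.7
```

move_arm([
  [0,0,-0.0015],
  [0,0,-0.0015],
  [0,0,-0.001],
  [0,0,0],
], jaw=[1,1,1,1], yaw=[0,0,0,0])

```text
time: 6.7
ee_pos: [0.4571, -0.3694, 0.2899]
tcp_rot: [-180.0, 0.0, 24.1]
wrist_force: [-0.2, -0.8, -2.7]
opening: 0.0335
grasp_force: 26.7
```

move_arm([
  [0,0,-0.0015],
  [0,0,-0.0015],
  [0,0,-0.001],
  [0,0,0],
], jaw=[1,1,1,1], yaw=[0,0,0,0])

```text
time: 7.03
ee_pos: [0.457, -0.3694, 0.2859]
tcp_rot: [-180.0, 0.0, 24.1]
wrist_force: [-0.6, -0.1, -3.1]
opening: 0.0333
grasp_force: 26.7
```

Run:
```python
from h import *
print(bot.get_obs()["wrist_force"])
```

```text
[-0.64991046 -0.13747511 -3.07738362]
```

Bottom is at about 44 mm, no contact yet.

move_arm([
  [0,0,-0.0015],
  [0,0,-0.0015],
  [0,0,-0.001],
  [0,0,0],
], jaw=[1,1,1,1], yaw=[0,0,0,0])

```text
time: 7.37
ee_pos: [0.4569, -0.3692, 0.2856]
tcp_rot: [179.8, -0.1, 24.1]
wrist_force: [-5.9, 4.9, 19.2]
opening: 0.0335
grasp_force: 29.1
```

move_arm([
  [0,0,-0.0015],
  [0,0,-0.0015],
  [0,0,0],
], jaw=[1,1,1], yaw=[0,0,0])

```text
time: 7.62
ee_pos: [0.457, -0.3692, 0.2852]
tcp_rot: [179.7, -0.2, 24.1]
wrist_force: [-8.8, 7.3, 34.4]
opening: 0.0335
grasp_force: 32.0
```

move_arm([
  [0,0,0.003],
  [0,0,0.002],
  [0,0,0],
], jaw=[1,1,1], yaw=[0,0,0])

```text
time: 7.87
ee_pos: [0.4572, -0.3695, 0.2854]
tcp_rot: [179.9, -0.0, 24.1]
wrist_force: [-2.0, 1.3, 9.4]
opening: 0.0338
grasp_force: 28.2
```

move_arm([
  [0,0,0.0015],
  [0,0,0],
  [0,0,0],
  [0,0,0],
  [0,0,0],
  [0,0,0],
  [0,0,0],
  [0,0,0],
  [0,0,0],
  [0,0,0],
], jaw=[1,1,0.5,0.45,0.4,0.3,0.2,0.1,0,0], yaw=[0,0,0,0,0,0,0,0,0,0])

```text
time: 8.7
ee_pos: [0.4571, -0.3694, 0.2857]
tcp_rot: [-180.0, -0.0, 24.1]
wrist_force: [0.3, 0.3, -0.2]
opening: 0.0854
grasp_force: 0.0
```

move_arm([
  [0,0,0.02],
  [0,0,0.03],
  [0,0,0.03],
  [0,0,0.03],
  [0,0,0],
], jaw=[0,0,0,0,0], yaw=[0,0,0,0,0])

```text
time: 9.12
ee_pos: [0.4571, -0.3694, 0.4022]
tcp_rot: [179.6, -0.2, 24.1]
wrist_force: [1.4, -0.5, 0.5]
opening: 0.0854
grasp_force: 0.0
```

move_arm([
  [-0.002,0.04,0],
  [-0.002,0.04,0],
  [-0.002,0.04,0],
  [-0.002,0.04,0],
  [-0.002,0.04,0],
  [-0.002,0.04,0],
  [-0.002,0.04,0],
  [-0.002,0.04,0],
  [-0.002,0.04,0],
  [-0.002,0.04,0],
], jaw=[0,0,0,0,0,0,0,0,0,0], yaw=[0,0,0,0,0,0,0,0,0,0])

```text
time: 9.95
ee_pos: [0.4363, 0.0324, 0.3959]
tcp_rot: [180.0, -0.0, 24.1]
wrist_force: [1.5, -0.0, 0.4]
opening: 0.0851
grasp_force: 0.0
```

move_arm([
  [-0.001,0.021,-0.02],
  [-0.002,0.02,-0.03],
  [0,0,-0.03],
  [0,0,-0.03],
  [0,0,-0.01],
  [0,0,0],
], jaw=[0,0,0,0,0,0], yaw=[0,0,0,0,0,0])

```text
time: 10.45
ee_pos: [0.4333, 0.0715, 0.2734]
tcp_rot: [-179.9, 0.2, 24.1]
wrist_force: [0.8, 0.4, 0.5]
opening: 0.0853
grasp_force: 0.0
```

Run:
```python
from fit import *
im,_=snap("wrist","w1");a,_=snap("top");b,_=snap("scene")
o=bot.get_obs();print(o["time"],np.round(o["ee_pos"],4))
measure("nipple",(.457,-.369,0),z0=.044); measure("tin",(.457,-.369,0))
measure("coupling",(.434,.072,0),cams=("wrist","scene"))
```

```text
10.6 [0.4346 0.0714 0.2776]
nipple [ 0.4569 -0.3696  0.    ] 0.05
nipple [ 0.4564 -0.3698  0.    ] 0.039
nipple [ 0.4568 -0.3697  0.    ] 0.045
tin scene no mask None
tin [ 0.4587 -0.3679  0.    ] 0.481
coupling [0.4366 0.0721 0.    ] 0.203
coupling [0.4337 0.0709 0.    ] 0.098
coupling [0.436  0.0717 0.    ] 0.194
```

View pics/w1.png

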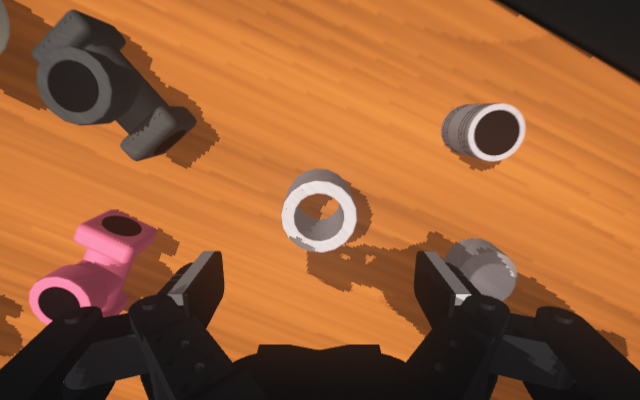

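The nipple stands upright in the tin. The wrist view shows the coupling midway between the fingers, with its rim around (319, 215). I'll descend and grip it.

move_arm([
  [0,0,-0.03],
  [0,0,-0.03],
  [0,0,-0.025],
  [0,0,-0.015],
  [0,0,0],
  [0,0,0],
  [0,0,0],
  [0,0,0],
  [0,0,0],
  [0,0,0],
], jaw=[0,0,0,0,0,1,1,1,1,1], yaw=[0,0,0,0,0,0,0,0,0,0], force=40)

```text
time: 11.73
ee_pos: [0.4347, 0.0718, 0.1776]
tcp_rot: [180.0, -0.2, 24.1]
wrist_force: [-1.8, 0.5, 5.6]
opening: 0.0491
grasp_force: 41.1
```

move_arm([
  [0,0,0.02],
  [0,0,0.04],
  [0,0,0.04],
  [0.034,-0.004,0],
  [0.037,-0.005,0],
  [0.037,-0.005,0],
  [0.037,-0.005,0],
  [0.037,-0.004,0],
  [0.039,-0.004,0],
  [0,0,0],
], jaw=[1,1,1,1,1,1,1,1,1,1], yaw=[0,0,0,0,0,0,0,0,0,0])

```text
time: 12.57
ee_pos: [0.6605, 0.0438, 0.2717]
tcp_rot: [-180.0, 0.1, 24.0]
wrist_force: [-0.9, -0.9, -4.9]
opening: 0.0495
grasp_force: 42.8
```

move_arm([
  [0,0,-0.02],
  [0,0,-0.02],
  [0,0,0],
], jaw=[1,1,1], yaw=[0,0,0])

```text
time: 12.82
ee_pos: [0.6544, 0.0444, 0.2314]
tcp_rot: [-179.9, 0.3, 24.1]
wrist_force: [-0.9, 0.1, -3.4]
opening: 0.0492
grasp_force: 42.7
```

Run:
```python
from fit import *
a,_=snap("top");b,_=snap("scene","s2");im,_=snap("wrist","w2")
o=bot.get_obs();print(o["time"],np.round(o["ee_pos"],4),o["wrist_force"])
p=(o["ee_pos"][0],o["ee_pos"][1],0)
measure("coupling",p,cams=("scene",),z0=o["ee_pos"][2]-.1776)
measure("flange",(.6595,.215,0),cams=("scene","wrist"),z0=.008)
```

```text
12.9667 [0.6551 0.0447 0.237 ] [ 0.89319439  0.25441918 -3.01880865]
coupling [0.6521 0.0429 0.    ] 4.376
flange [0.661  0.2131 0.    ] 0.068
flange [0.6612 0.2166 0.    ] 0.009
flange [0.6614 0.2157 0.    ] 0.054
```

View pics/w2.png

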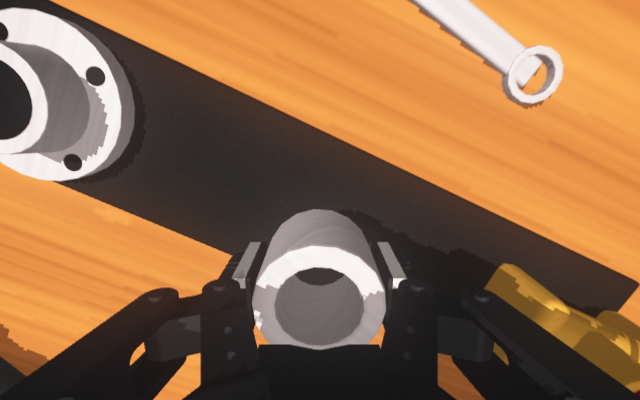

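The wrist view shows the strip's far edge from about (75,5) to (635,278) and its near edge from (60,184) to (235,256). I'll get the strip's axis and yaw from those.

Run:
```python
from h import *
m=camera_model("wrist");im=cv2.imread("pics/w2.png").max(2).astype(float)
def edge(us,v0,v1,sgn):
    P=[]
    for u in us:
        a=int(np.interp(u,v0[0::2],v0[1::2])); w=im[a-18:a+18,u]; g=np.diff(w)*sgn
        P.append(ray(m,(u,a-18+np.argmax(g)+.5),.008)[:2])
    P=np.array(P);c=np.polyfit(P[:,1],P[:,0],1)
    for _ in range(3):
        r=np.abs(P[:,0]-np.polyval(c,P[:,1])); P=P[r<max(.0008,np.median(r)*2.5)]; c=np.polyfit(P[:,1],P[:,0],1)
    return c,len(P)
f,n=edge(range(120,620,4),(75,5,635,278),0,-1);g,k=edge(range(70,225,3),(60,184,235,256),0,1)
print(f,n,g,k)
for y in(.0465,.2165): print(y,np.polyval(f,y),np.polyval(g,y))
```

```text
[0.01635494 0.70858294] 125 [0.01687733 0.607853  ] 52
0.0465 0.709343441518188 0.6086377999692554
0.2165 0.7121237804942779 0.6115069459997291
```

move_arm([
  [0.003,0.0015,-0.015],
  [0,0,-0.015],
  [0,0,-0.01],
  [0,0,-0.005],
  [0,0,0],
], jaw=[1,1,1,1,1], yaw=[0,0,0,0,0])

```text
time: 13.53
ee_pos: [0.6577, 0.0461, 0.1899]
tcp_rot: [-180.0, 0.1, 24.1]
wrist_force: [-0.0, 0.2, -3.7]
opening: 0.0494
grasp_force: 42.8
```

move_arm([
  [0,0,-0.002],
  [0,0,-0.002],
  [0,0,0],
], jaw=[1,1,1], yaw=[0,0,0])

```text
time: 13.78
ee_pos: [0.6582, 0.0461, 0.1871]
tcp_rot: [180.0, -0.0, 24.1]
wrist_force: [-0.1, 0.7, -4.0]
opening: 0.0496
grasp_force: 42.8
```

move_arm([
  [0,0,-0.001],
  [0,0,-0.001],
  [0,0,0],
], jaw=[1,1,1], yaw=[0,0,0])

```text
time: 14.03
ee_pos: [0.6582, 0.0461, 0.1857]
tcp_rot: [180.0, -0.1, 24.1]
wrist_force: [-3.1, -0.3, 3.7]
opening: 0.0493
grasp_force: 43.1
```

Contact. Release and lift, and head for the cap.

move_arm([
  [0,0,0],
  [0,0,0],
  [0,0,0],
  [0,0,0],
  [0,0,0],
  [0,0,0],
  [0,0,0.02],
  [0,0,0.04],
  [0,0,0.04],
  [0,0,0.03],
], jaw=[0.4,0.35,0.3,0.2,0.1,0,0,0,0,0], yaw=[0,0,0,0,0,0,0,0,0,0])

```text
time: 14.87
ee_pos: [0.6579, 0.0461, 0.318]
tcp_rot: [180.0, -0.1, 24.1]
wrist_force: [0.4, -0.2, 0.6]
opening: 0.0854
grasp_force: 0.0
```

move_arm([
  [-0.035,-0.017,0],
  [-0.035,-0.017,0],
  [-0.035,-0.017,0],
  [-0.035,-0.017,0],
  [-0.035,-0.017,0],
  [-0.035,-0.017,0],
  [-0.013,-0.0075,-0.01],
  [0,0,-0.02],
  [0,0,-0.02],
  [0,0,0],
], jaw=[0,0,0,0,0,0,0,0,0,0], yaw=[0,0,0,0,0,0,0,0,0,0])

```text
time: 15.7
ee_pos: [0.4338, -0.0635, 0.2618]
tcp_rot: [-179.9, 0.2, 24.1]
wrist_force: [-0.5, 1.1, -0.4]
opening: 0.0855
grasp_force: 0.0
```

Run:
```python
from fit import *
a,_=snap("top");b,_=snap("scene");im,_=snap("wrist")
o=bot.get_obs();print(o["time"],np.round(o["ee_pos"],4))
measure("coupling",(.658,.046,0),z0=.008)
measure("cap",(.435,-.0645,0),cams=("scene","wrist"))
measure("stub",(.526,-.0025,0),cams=("top","wrist"))
```

```text
15.85 [ 0.4353 -0.0634  0.2656]
coupling [0.6569 0.0468 0.    ] 0.481
coupling [0.6574 0.0473 0.    ] 0.17
coupling [0.6575 0.0473 0.    ] 0.329
cap [ 0.4338 -0.0641  0.    ] 0.077
cap [ 0.437  -0.0648  0.    ] 0.021
cap [ 0.4364 -0.0649  0.    ] 0.085
stub wrist no mask None
stub [ 0.5269 -0.0023  0.    ] 0.087
```

move_arm([
  [0.001,-0.0015,-0.03],
  [0,0,-0.03],
  [0,0,-0.02],
  [0,0,-0.01],
  [0,0,0],
  [0,0,0],
  [0,0,0],
  [0,0,0],
  [0,0,0],
  [0,0,0],
], jaw=[0,0,0,0,0,1,1,1,1,1], yaw=[0,0,0,0,0,0,0,0,0,0], force=35)

```text
time: 16.98
ee_pos: [0.4366, -0.065, 0.1763]
tcp_rot: [179.9, -0.1, 24.1]
wrist_force: [-1.4, 0.8, 6.2]
opening: 0.044
grasp_force: 35.7
```

move_arm([
  [0,0,0.02],
  [0,0,0.04],
  [0,0,0.04],
  [0,0,0.02],
  [0.0355,0.018,0],
  [0.0365,0.0185,0],
  [0.0365,0.0185,0],
  [0.0365,0.0185,0],
  [0.0365,0.0185,0],
  [0.038,0.019,0],
], jaw=[1,1,1,1,1,1,1,1,1,1], yaw=[0,0,0,0,0,0,0,0,0,0])

```text
time: 17.82
ee_pos: [0.6563, 0.0469, 0.2951]
tcp_rot: [180.0, -0.0, 24.1]
wrist_force: [0.5, -0.7, -1.2]
opening: 0.0437
grasp_force: 37.2
```

move_arm([
  [0.0015,0.001,-0.015],
  [0,0,-0.02],
  [0,0,-0.01],
  [0,0,0],
], jaw=[1,1,1,1], yaw=[0,0,0,0])

```text
time: 18.15
ee_pos: [0.6557, 0.0467, 0.2468]
tcp_rot: [-179.9, 0.3, 24.1]
wrist_force: [-0.2, -1.1, -2.5]
opening: 0.0446
grasp_force: 37.1
```

Run:
```python
from fit import *
im,_=snap("scene","s3")
o=bot.get_obs();print(o["time"],np.round(o["ee_pos"],4),o["wrist_force"],o["opening"])
cv2.imwrite("pics/s3c.png",cv2.resize(im[150:290,320:480,::-1],None,fx=4,fy=4,interpolation=cv2.INTER_CUBIC))
```

```text
18.2 [0.6557 0.0465 0.2488] [-1.23044416  0.74545369 -1.41624004] 0.044072027203453074
```

View pics/s3c.png

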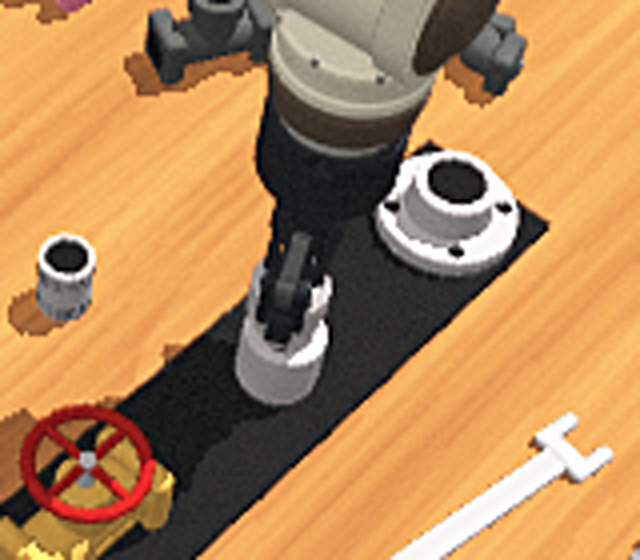

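The cap is held upright just above the coupling. I'll lower it by feel.

move_arm([
  [0.0015,0,-0.006],
  [0,0,-0.005],
  [0,0,-0.003],
  [0,0,0],
  [0,0,0],
], jaw=[1,1,1,1,1], yaw=[0,0,0,0,0])

```text
time: 18.62
ee_pos: [0.6577, 0.0466, 0.236]
tcp_rot: [180.0, -0.0, 24.1]
wrist_force: [-0.0, 0.4, -1.2]
opening: 0.0438
grasp_force: 37.2
```

move_arm([
  [0,0,-0.002],
  [0,0,-0.001],
  [0,0,0],
], jaw=[1,1,1], yaw=[0,0,0])

```text
time: 18.87
ee_pos: [0.6578, 0.0467, 0.2325]
tcp_rot: [-180.0, 0.0, 24.1]
wrist_force: [-0.5, -0.2, -2.2]
opening: 0.0441
grasp_force: 37.2
```

move_arm([
  [0,0,-0.001],
  [0,0,-0.001],
  [0,0,-0.001],
  [0,0,0],
], jaw=[1,1,1,1], yaw=[0,0,0,0])

```text
time: 19.2
ee_pos: [0.6578, 0.0467, 0.2296]
tcp_rot: [-180.0, 0.0, 24.1]
wrist_force: [0.7, -0.3, -2.1]
opening: 0.044
grasp_force: 37.2
```

move_arm([
  [0,0,-0.001],
  [0,0,-0.001],
  [0,0,0],
], jaw=[1,1,1], yaw=[0,0,0])

```text
time: 19.45
ee_pos: [0.6578, 0.0467, 0.2294]
tcp_rot: [180.0, -0.1, 24.1]
wrist_force: [-4.4, -0.2, 10.2]
opening: 0.044
grasp_force: 38.4
```

move_arm([
  [0,0,0.001],
  [0,0,0],
  [0,0,0],
  [0,0,0],
  [0,0,0],
  [0,0,0],
  [0,0,0],
  [0,0,0.02],
  [0,0,0.04],
  [0,0,0.04],
], jaw=[1,0.45,0.4,0.3,0.2,0.1,0,0,0,0], yaw=[0,0,0,0,0,0,0,0,0,0])

```text
time: 20.28
ee_pos: [0.6573, 0.0467, 0.3282]
tcp_rot: [-179.9, 0.2, 24.1]
wrist_force: [0.2, -0.7, 0.7]
opening: 0.0856
grasp_force: 0.0
```

move_arm([
  [-0.029,0.025,0],
  [-0.029,0.025,0],
  [-0.029,0.025,0],
  [-0.029,0.025,0],
  [-0.029,0.025,0],
  [-0.029,0.025,0],
  [-0.031,0.026,0],
  [0,0,-0.02],
  [0,0,0],
], jaw=[0,0,0,0,0,0,0,0,0], yaw=[0.1,0.1,0.1,0.1,0.1,0.1,0.1,0,0])

```text
time: 21.03
ee_pos: [0.4511, 0.2238, 0.3067]
tcp_rot: [-179.9, 0.1, 64.4]
wrist_force: [0.2, -0.3, -0.8]
opening: 0.0851
grasp_force: 0.0
```

Run:
```python
from fit import *
b,_=snap("scene");im,_=snap("wrist","w4");t,_=snap("top")
o=bot.get_obs();print(o["time"],np.round(o["ee_pos"],4),o["tcp_rot"])
measure("tee",(.453,.2225,-.45),cams=("scene","wrist"),yaw=True)
measure("cap",(.6578,.0467,0),z0=.053); measure("coupling",(.6578,.0467,0),cams=("scene",),z0=.008)
```

```text
21.1833 [0.4533 0.2223 0.309 ] [1.79996526e+02 1.32911535e-02 6.41487279e+01]
tee [ 0.4532  0.2211 -0.4518] 0.181
tee [ 0.4562  0.221  -0.4744] 0.061
tee [ 0.4559  0.2204 -0.4749] 0.134
cap [0.657  0.0484 0.    ] 0.051
cap [0.6561 0.0459 0.    ] 0.136
cap [0.6561 0.0479 0.    ] 0.112
coupling [0.6574 0.0464 0.    ] 1.816
```

View pics/w4.png

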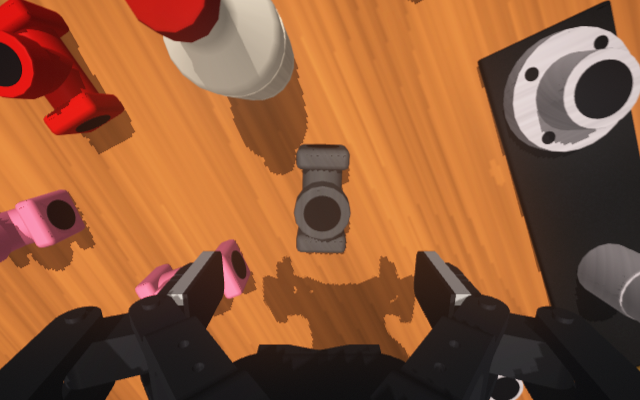

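The wrist view shows the dark tee with its collar at (322, 212), centred between the fingers and with its run square to the closing line. The bottle and pink tee are clear. I'll descend and grip.

move_arm([
  [0.0025,-0.0015,-0.03],
  [0,0,-0.03],
  [0,0,-0.025],
  [0,0,-0.016],
  [0,0,0],
  [0,0,0],
  [0,0,0],
  [0,0,0],
  [0,0,0],
  [0,0,0],
], jaw=[0,0,0,0,0,1,1,1,1,1], yaw=[0,0,0,0,0,0,0,0,0,0], force=60)

```text
time: 22.27
ee_pos: [0.4557, 0.2215, 0.2095]
tcp_rot: [179.9, -0.1, 64.2]
wrist_force: [-2.3, 0.5, 5.5]
opening: 0.0384
grasp_force: 59.4
```

move_arm([
  [0,0,0.02],
  [0,0,0.03],
  [0,0,0.02],
  [0.025,-0.001,0],
  [0.025,-0.001,0],
  [0.025,-0.001,0],
  [0.025,-0.001,0],
  [0.005,0,0],
  [0,0,0],
], jaw=[1,1,1,1,1,1,1,1,1], yaw=[0,0,0,0.1,0.1,0.1,0.1,0.06,0])

```text
time: 23.02
ee_pos: [0.5616, 0.217, 0.2771]
tcp_rot: [-180.0, 0.0, 90.7]
wrist_force: [-0.4, -0.1, -5.2]
opening: 0.0388
grasp_force: 62.2
```

move_arm([
  [0,0,-0.02],
  [0,0,-0.02],
  [0,0,0],
], jaw=[1,1,1], yaw=[0,0,0])

```text
time: 23.27
ee_pos: [0.5588, 0.2169, 0.2338]
tcp_rot: [-179.7, 0.1, 90.5]
wrist_force: [-1.0, -0.4, -5.3]
opening: 0.0383
grasp_force: 62.0
```

Run:
```python
from fit import *
b,_=snap("scene");im,_=snap("wrist","w5");t,_=snap("top")
o=bot.get_obs();e=o["ee_pos"];print(o["time"],np.round(e,4),o["tcp_rot"],o["wrist_force"])
measure("tee",(e[0],e[1],-.015),cams=("scene","wrist"),z0=e[2]-.2095,yaw=True)
measure("flange",(.661,.216,0),cams=("scene","wrist"),z0=.008)
```

```text
23.4167 [0.56   0.2173 0.2387] [ 1.79980738e+02 -8.98814506e-03  9.05247614e+01] [ 1.06366894 -0.77139087 -4.13260283]
tee scene no mask 0.0
tee [ 0.5611  0.2157 -0.0008] 0.059
flange [0.6592 0.2135 0.    ] 0.085
flange [0.6654 0.2145 0.    ] 0.034
flange [0.6643 0.2138 0.    ] 0.104
```

View pics/w5.png

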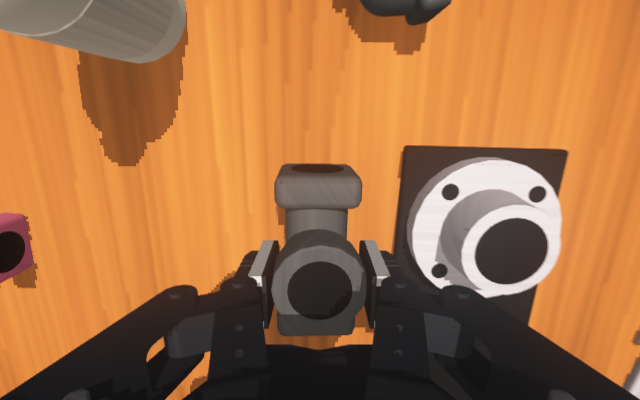

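The tee is held upright and square in front of the flange. I'll lower it.

move_arm([
  [0.001,0.001,-0.012],
  [0,0,-0.008],
  [0,0,-0.005],
  [0,0,0],
  [0,0,0],
], jaw=[1,1,1,1,1], yaw=[0,0,0,0,0])

```text
time: 24.03
ee_pos: [0.5611, 0.2181, 0.2119]
tcp_rot: [-179.9, 0.0, 90.6]
wrist_force: [0.3, -0.6, -4.0]
opening: 0.038
grasp_force: 62.2
```

move_arm([
  [0,0,-0.0015],
  [0,0,-0.001],
  [0,0,-0.001],
  [0,0,0],
], jaw=[1,1,1,1], yaw=[0,0,0,0])

```text
time: 24.37
ee_pos: [0.5614, 0.2182, 0.2096]
tcp_rot: [180.0, -0.0, 90.6]
wrist_force: [0.0, -0.7, -2.3]
opening: 0.0386
grasp_force: 62.5
```

move_arm([
  [0,0,-0.0005],
  [0,0,0],
  [0,0,0],
  [0,0,0],
  [0,0,0],
  [0,0,0],
  [0,0,0],
  [0,0,0],
  [0,0,0],
  [0,0,0.01],
], jaw=[1,1,0.5,0.4,0.3,0.2,0.1,0,0,0], yaw=[0,0,0,0,0,0,0,0,0,0])

```text
time: 25.2
ee_pos: [0.5608, 0.218, 0.2171]
tcp_rot: [-179.8, 0.1, 90.6]
wrist_force: [-1.1, -0.3, 0.7]
opening: 0.0854
grasp_force: 0.0
```

move_arm([
  [0,0,0.03],
  [0,0,0.04],
  [0,0,0.04],
  [0,0,0.04],
  [-0.03,-0.02,0],
  [-0.04,-0.02,0],
  [-0.04,-0.02,0],
  [-0.04,-0.02,0],
  [-0.03,-0.02,0],
  [0,0,0],
], jaw=[0,0,0,0,0,0,0,0,0,0], yaw=[0,0,0,0,0,0,0,0,0,0])

```text
time: 26.03
ee_pos: [0.3851, 0.1201, 0.3706]
tcp_rot: [179.9, -0.0, 90.5]
wrist_force: [0.1, -0.5, -0.3]
opening: 0.0851
grasp_force: 0.0
```

Run:
```python
from fit import *
b,_=snap("scene");t,_=snap("top");w,_=snap("wrist")
o=bot.get_obs();print(o["time"],np.round(o["ee_pos"],4))
measure("tee",(.561,.218,-.015),yaw=True)
measure("flange",(.661,.216,0),z0=.008)
measure("cap",(.6578,.0467,0),z0=.053);measure("coupling",(.6578,.0467,0),z0=.008)
measure("nipple",(.457,-.369,0),z0=.043);measure("stub",(.526,-.0025,0))
x=np.hstack([t[85:285,150:490],]);y=b[100:330,190:530]
cv2.imwrite("pics/fin.png",cv2.resize(np.vstack([x,y])[:,:,::-1],None,fx=1.39,fy=1.39))
```

```text
26.1833 [0.3895 0.1222 0.3698]
tee [ 0.5612  0.2203 -0.0804] 0.307
tee [0.5597 0.2158 0.0253] 0.12
tee [0.5591 0.2175 0.0023] 0.226
flange [0.6592 0.2154 0.    ] 0.044
flange [0.6593 0.2123 0.    ] 0.044
flange [0.6594 0.2141 0.    ] 0.056
cap [0.6564 0.0467 0.    ] 0.086
cap [0.6575 0.0445 0.    ] 0.091
cap [0.6568 0.0463 0.    ] 0.093
coupling [0.6463 0.0445 0.    ] 2.396
coupling [0.6588 0.0428 0.    ] 1.137
coupling [0.6569 0.0459 0.    ] 1.818
nipple [ 0.4573 -0.3702  0.    ] 0.112
nipple [ 0.4574 -0.3704  0.    ] 0.099
nipple [ 0.4567 -0.3705  0.    ] 0.106
stub [ 0.5275 -0.0028  0.    ] 0.079
stub [ 0.527  -0.0023  0.    ] 0.074
stub [ 0.5276 -0.0028  0.    ] 0.077
```

View pics/fin.png

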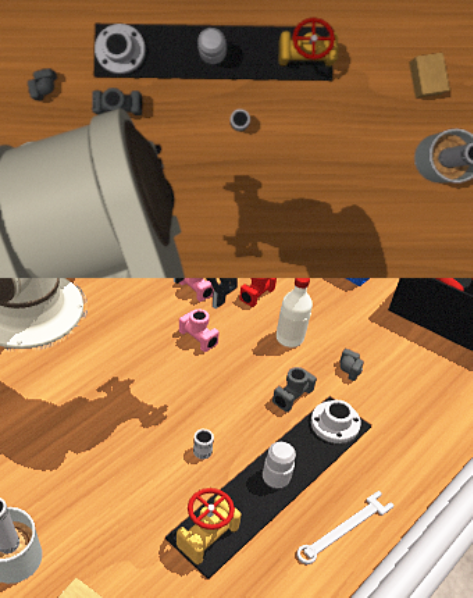

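Everything is in place: the cap sits on the coupling mid-strip, the tee is square in front of the flange, the nipple stands in the tin, and the stub and elbow haven't moved. Handing in.

```bash
python3 -c "
from workcell import bot
print(bot.job_done())"
```

```text
the job is handed in; nothing more can be done
None
```

The job is handed in at about 26 s of the 109 s allowed: by the last camera fits the coupling, cap, tee and long nipple are all in place within tolerance, and the elbow and short nipple were left alone; the hand-in returned no verdict.

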